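# Open the coin sorter's head and hold it up

### The job

Open up the coin sorter so that its disc can be cleared: first lift the steel reject cup of coins up off its hook on the front and set it down upright on the rubber counting mat, without tipping or dropping it. Then pull the latch knob on the sorter's side outward against its spring and with the latch drawn lift the sorting head up off its spindle until its front edge is about 10 cm up; finish still holding it there with the gripper. Leave everything else on the desk where it is.

Things in the scene. Friction and masses are not known exactly. Their poses are not given: they have to be found in the camera images.
- coin_sorter: desktop coin sorter, immovable: grey cabinet 260 (x) x 240 (y) x 100 mm high under a white hinged head (flat top at z = 136 mm) with a round black hopper bowl in its middle (176 mm across, top at z = 181 mm). Origin: middle of the underside. Front faces its own -x, z up; the head's hinge runs along its back. The reject cup hangs on the middle of its front; the latch is on its -y side near the front.
- cup_center (a point): centre (half-way up) of the reject cup: open steel cup, 56 (x) x 50 (y) x 85 mm high, 3 mm walls, 0.1 to 0.2 kg, some coins in it; z up. At the start its axes are the sorter's. Both its y sides are free for fingers. Behind its rim (+x) a 30 mm wide strap runs 8 mm back and turns down 13 mm, reaching to 36 mm behind the centre.
- reject_cup: the same cup, origin in the middle of its underside. At the start it hangs 49 mm above the desk, its strap over the 12 mm upturned lip of a steel hook on the front of the sorting head, its back near a rubber bumper. It comes free when raised more than 10 mm (20 is safe) and then drawn away to the front (sorter's -x).
- counting_mat: thin black rubber mat lying fixed on the desk, 200 (x) x 180 (y) x 3 mm, empty at the start; origin in the middle of its underside, z up.
- sorting_head: white sorting head, 0.6 to 1 kg, 235 x 236 x 24 mm, carrying bowl, cup hook and latch, hinged to the cabinet. Origin on the middle of the hinge line, which runs along its y axis at (118, 0, 118) mm in the sorter's frame; closed, its axes are the sorter's. In its middle it sits over the ball end of the disc's spindle. It falls shut when let go.
- head (a joint): opening angle of the sorting head, rad: 0 closed, grows as the front rises, stop at 1.1. The front edge is 248 mm from the hinge: 0.41 is about 100 mm of lift there.
- head_front (a point): middle of the front edge of the sorting head, half-way up the plate; it rises with the head.
- knob_grip (a point): middle of the grip of the latch's black pull knob: round waist 18 mm across, 36 mm long, then an end flange 30 mm across from 18 to 24 mm outboard. Points out to the head's -y, at (-85, -154, 150) mm in the sorter's frame when closed, 36 mm off the head's side; free space before, behind and above. Turns freely on its axis. It rides on the head, which can be lifted by it (4 to 6 N).
- latch (a joint): pull of the latch bolt, m: 0 home (bolt through the fixed striker staple, head locked), grows as the knob is drawn out along the sorter's -y, stop at 0.018. The spring pushes back with 4 N at 0 and 7.6 N at 0.018. The bolt clears the staple beyond about 0.0115 and springs home when let go; with the head raised above 0.1 rad it is clear of the staple.
- coin_stack: bystander: stack of coins 25 mm across, 29 mm high; origin in the middle of its underside.
- coin_cup: bystander: round clear plastic cup of counted coins, 76 mm across, 75 mm high, no strap; origin in the middle of its underside.
- mug: bystander: white mug, 80 mm across, 95 mm high, handle to its +y; origin in the middle of its underside.
- calculator: bystander: black desk calculator 150 x 100 x 22 mm; origin in the middle of its underside.
- stapler: bystander: black stapler 150 x 36 x 62 mm; origin in the middle of its underside.
- tape_dispenser: bystander: grey tape dispenser 140 x 55 x 82 mm; origin in the middle of its underside.
- collection_box: bystander: six-sided white card collection box, 90 mm across, 190 mm high, flap to 235 mm; origin in the middle of its underside.
Things that resemble listed ones, but are neither listed nor needed, are in the scene too. Of the things that look like the reject_cup, the largest one is meant.

How it is judged:
By the outcome, as a careful person would: the job done as asked, in the order asked, and still so for the second after the job is handed in, while the arm keeps its last pose, push and grip.
It also fails if it takes over 53 s, if anything falls off the work surface, if the arm or the gripper's body presses on something with over 40 N, if the wrist force passes 120 N, or if a joint passes its speed limit or range.

### The arm

A 6-joint arm with a two-finger parallel gripper is mounted at the origin on the work surface. World frame = base frame: x ahead of the robot, y to its left, z up, the work surface at z = 0. Lengths are in m, angles in rad, forces in N, time in s.
With the tool pointing down it reaches from about 0.35 to 0.775 m from the base axis. Payload 7.3 kg.
Tool frame: the origin (TCP) lies at the centre of the arm's flange, where the gripper is bolted on; the fingertips stand 178 mm ahead of it and the grasp point (between the pads) lies robot.pinch_z ahead of it (robot.pinch_z is the distance from the TCP to the grasp point, in m); x points along the fingers, z is the direction in which the jaws open and shut, and the axes are right-handed (so a half turn about x gives the same grasp; the last joint's range is limited). The gripper opens to 92 mm and grips with 3 to 60 N. Pads are 19 mm wide; open, the fingers measure 130 mm over their backs; the gripper's body (75 mm by 190 mm) begins 47 mm behind the grasp point.
Start: joints at [1.199, 0.342, 1.524, -0, 1.275, -0.146], TCP at [0.118, 0.512, 0.405] pointing down, gripper open.
Joint ranges: [-2.53, 2.53], [-0.77, 2.02], [0.04, 2.7], [-1, 4.14], [0.28, 2.66], [-3.11, 3.11]. Speed limits (rad/s): [2.57, 2.57, 3.14, 3.14, 3.14, 3.14].

### API

Orientations are given as [roll, pitch, yaw] about the fixed x, y, z axes, in that order (R = Rz(yaw) Ry(pitch) Rx(roll)).
In Python, from cell import robot gives the robot as it stands.
- The arm moves only by the shell command python3 -m jog 'ROWS' [FORCE]. ROWS is JSON, a list of rows, each an object of numbers: "fingers": the closure, from 0 (fully open) to 1 (shut); "x", "y", "z": the shift along the tool's x, y, z in cm; "spin": the turn about the tool's x in degrees. A call has 1 to 5 rows; each row is the pose to reach, as a shift and turn from the pose commanded when the call began, along the tool's axes at that moment; what a row does not reach only later rows make up. A row lasts 1/8 s, in which the tool goes at most 62.5 mm and 10.7 degrees, less where a joint would pass 70% of its speed; a pose out of reach is approached as far as the arm can. A call with a gripper value outside its range is refused whole. The fingers move at their own pace and stop on an object; FORCE is the grip in N (left out, the last holds). Time passes only in rows, so rows that repeat a pose let the fingers close. It gives the time, the measured TCP pose, the force and the opening at its end, in the units of the state.
- robot.observe(): the state, without advancing time (a new reading comes with each control period).
- robot.read_camera(name): name is "scene" or "top"; returns a dict with "color" (400x640x3 uint8, red, green, blue), "mtx" (3x3 intrinsics, pixels), "k1" (the pictures are not rectified: a ray, as slopes to the right and down, at radius r is drawn at 1 + k1 r^2 times it, then the intrinsics apply), "view" (4x4, takes a point from world to camera coordinates). Camera axes: x right, y down, z forward; pixel columns grow to the right and rows downward; lengths in m; the calibration is good to about 2 mm. A picture is of the moment at which its call begins. There is no depth.
- robot.hand_in(): hands the job in, once; it reports no verdict.
Trained networks look in a picture, given as the dict that the camera call returned (one of the last four; its "shot" number tells which), for a name from the list of things; names that differ only in an ending like _2 or _b are one class to them, and where a whole thing is asked for, a point or a joint stands for the part that bears it (a point fixed in the world has none). Each returns a list of dicts, best first, with "conf" (0 to 1); they miss things now and then, are a little off and sometimes report something else, mostly with a low value. They report only what shows in the picture. A call takes as long as a camera call. They do not tell look-alikes from the thing itself.
- robot.look_for(target, picture): "xy" ([column, row] in pixels, amid what is visible of it).
The state is a dict: "time": time; "qpos": joint angles; "qvel": joint speeds; "joint_efforts": joint torques, N m; "tool_pos": TCP position; "tool_rot": TCP orientation; "contact_force": force on the tool from outside, world axes, zero at the start; "torque": the same for the moment, N m; "opening": finger opening in m.
Only numpy, scipy, OpenCV 4.12 (cv2) and the standard library are available. Lean on these libraries where they do the work, as an engineer would, in place of code of your own. Each camera call takes 0.05 s, during which the arm holds its last target. There are 200 camera calls.

## Working session

There is one attempt and no reset: what is moved stays moved. The work goes in short steps, Python scripts to look and compute and a shell command to move; the robot and the scene stay as the last step left them, time stands still between calls to the robot, and variables do not carry over. Pictures are saved under pics/ and viewed, on a budget of 10 in all, crops included, one or two more only if the job needs it, and the job is handed in when it is done.

```bash
ls; mkdir -p pics
cat > h.py <<'E'
import numpy as np, cv2
from cell import robot
from scipy.spatial.transform import Rotation as R
def snap(n,f=None):
    p=robot.read_camera(n)
    if f: cv2.imwrite('pics/'+f,p['color'][:,:,::-1])
    return p
def ray(p,uv):
    K=p['mtx'];d=np.array([(uv[0]-K[0,2])/K[0,0],(uv[1]-K[1,2])/K[1,1]]);s=d.copy()
    for _ in range(20): s=d/(1+p['k1']*(s@s))
    V=p['view'];Rm=V[:3,:3];o=-Rm.T@V[:3,3];return o,Rm.T@np.array([s[0],s[1],1])
def onz(p,uv,z):
    o,d=ray(p,uv);return o+d*(z-o[2])/d[2]
def proj(p,X):
    c=p['view'][:3,:3]@np.array(X)+p['view'][:3,3];s=c[:2]/c[2];s=s*(1+p['k1']*(s@s))
    K=p['mtx'];return np.array([K[0,0]*s[0]+K[0,2],K[1,1]*s[1]+K[1,2]])
def tri(p,a,q,b):
    o1,d1=ray(p,a);o2,d2=ray(q,b)
    t=np.linalg.lstsq(np.c_[d1,-d2],o2-o1,rcond=None)[0]
    A=o1+d1*t[0];B=o2+d2*t[1];return (A+B)/2,np.linalg.norm(A-B)
E
python3 - <<'E'
from h import *
a=snap('scene','s0.png');b=snap('top','t0.png')
np.set_printoptions(precision=3,suppress=True)
for p in(a,b): print(p['mtx'],p['k1'],-p['view'][:3,:3].T@p['view'][:3,3],p['view'][2,:3])
for n in ['coin_sorter','cup_center','reject_cup','counting_mat','sorting_head','head_front','knob_grip','coin_stack','coin_cup','mug','calculator','stapler','tape_dispenser','collection_box']:
    print(n,*[[(np.round(d['xy']).tolist(),round(d['conf'],2)) for d in robot.look_for(n,p)] for p in(a,b)])
s=robot.observe();print(s['tool_pos'],s['tool_rot'],robot.pinch_z,s['opening'],s['time'])
E
```

```text
pics
[[380.652   0.    313.388]
 [  0.    380.652 196.497]
 [  0.      0.      1.   ]] 0.0035889284299364427 [1.195 0.402 0.882] [-0.586 -0.385 -0.713]
[[378.451   0.    321.975]
 [  0.    378.451 198.922]
 [  0.      0.      1.   ]] -0.03717545286330956 [0.352 0.008 1.453] [ 0.142 -0.002 -0.99 ]
coin_sorter [([332.0, 238.0], 0.8)] [([302.0, 177.0], 0.63), ([438.0, 175.0], 0.4)]
cup_center [([373.0, 195.0], 0.88), ([360.0, 177.0], 0.75)] [([388.0, 148.0], 0.71), ([318.0, 250.0], 0.65), ([335.0, 205.0], 0.55), ([299.0, 240.0], 0.51)]
reject_cup [([375.0, 197.0], 0.84), ([314.0, 179.0], 0.57), ([355.0, 176.0], 0.44), ([212.0, 228.0], 0.23)] [([212.0, 246.0], 0.73), ([394.0, 209.0], 0.59), ([329.0, 209.0], 0.53), ([294.0, 244.0], 0.44)]
counting_mat [([251.0, 182.0], 0.91), ([494.0, 288.0], 0.7)] [([396.0, 209.0], 0.89), ([303.0, 180.0], 0.32)]
sorting_head [([334.0, 230.0], 0.61)] [([302.0, 175.0], 0.89)]
head_front [([327.0, 229.0], 0.56)] [([303.0, 181.0], 0.66)]
knob_grip [([268.0, 203.0], 0.65), ([228.0, 140.0], 0.65), ([329.0, 226.0], 0.38)] [([344.0, 158.0], 0.43), ([336.0, 206.0], 0.17)]
coin_stack [] []
coin_cup [([189.0, 180.0], 0.86)] []
mug [([204.0, 150.0], 0.57), ([333.0, 227.0], 0.16)] [([456.0, 200.0], 0.59)]
calculator [([229.0, 140.0], 0.71)] [([452.0, 243.0], 0.63)]
stapler [([475.0, 240.0], 0.56)] [([212.0, 247.0], 0.87)]
tape_dispenser [([329.0, 229.0], 0.72), ([209.0, 228.0], 0.71)] [([386.0, 148.0], 0.85)]
collection_box [([496.0, 290.0], 0.59)] [([184.0, 185.0], 0.88)]
[0.118 0.512 0.405] [-0.215  1.571  1.13 ] 0.1592 0.09163106142423859 1.5
```

Run:
```python
import cv2
a=cv2.imread('pics/s0.png');b=cv2.imread('pics/t0.png')
cv2.imwrite('pics/s0c.png',cv2.resize(a[120:320,160:560],None,fx=2,fy=2,interpolation=cv2.INTER_CUBIC))
cv2.imwrite('pics/t0c.png',cv2.resize(b[100:300,140:500],None,fx=2.2,fy=2.2,interpolation=cv2.INTER_CUBIC))
```

```text
(no output)
```

View pics/s0c.png

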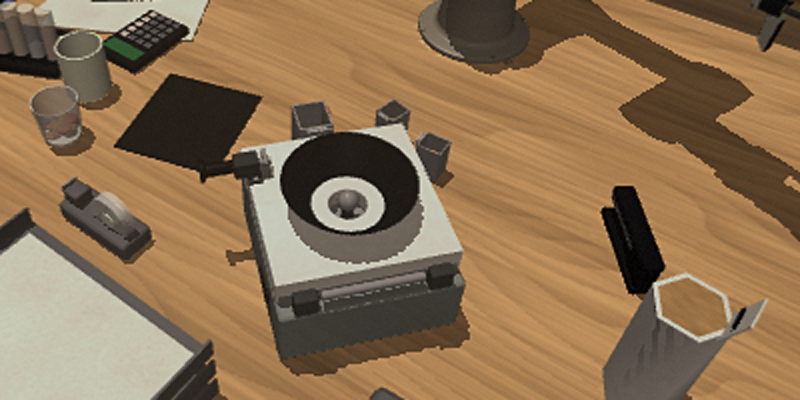

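View pics/t0c.png

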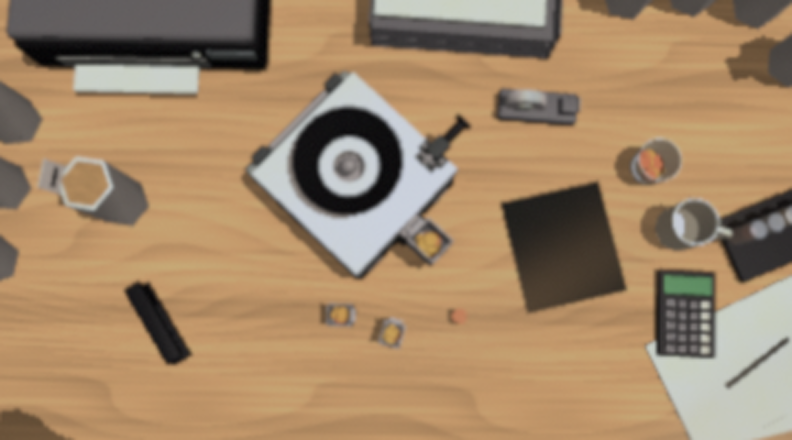

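The top view shows the hanging steel cup at crop (428,240), which is pixel (334,209). Two smaller look-alike cups stand on the desk at crop (339,315) and (390,333). The hanging one is the largest and is on the sorter's front, so it fits. The mat is at crop (563,247) and the latch knob at crop (458,126). Next I fit the sorter and mat poses.

```bash
cat > fit.py <<'E'
from h import *
from scipy.optimize import least_squares
np.set_printoptions(precision=4,suppress=True)
def edge_pts(p,A,B,n=25,w=8):
    """subpixel strongest edge along normals of projected segment"""
    g=cv2.GaussianBlur(cv2.cvtColor(p['color'],cv2.COLOR_RGB2GRAY).astype(np.float32),(0,0),1)
    out=[]
    for t in np.linspace(.1,.9,n):
        X=A+(B-A)*t;c=proj(p,X);e=proj(p,X+(B-A)*.01)-c;nn=np.array([-e[1],e[0]])/np.linalg.norm(e)
        s=np.arange(-w,w+.01,.25);q=c+s[:,None]*nn
        v=cv2.remap(g,q[:,0].astype(np.float32)[None],q[:,1].astype(np.float32)[None],1)[0]
        d=np.abs(np.gradient(v));i=d.argmax()
        out.append(s[i] if d[i]>2 else np.nan)
    return np.array(out)
def T(q,P): c,s=np.cos(q[2]),np.sin(q[2]);P=np.array(P,float);return np.array([q[0]+c*P[0]-s*P[1],q[1]+s*P[0]+c*P[1],P[2]])
def fit(ps,q0,segs,ws=(12,6,4,3)):
    q=np.array(q0,float)
    for w in ws:
        rows=[];res=[]
        for p,sg in ps:
            for A,B in sg:
                def f(q,A=A,B=B,p=p): return edge_pts(p,T(q,A),T(q,B),w=w)
                o=f(q);
                for i,t in enumerate(np.linspace(.1,.9,25)):
                    if np.isnan(o[i]):continue
                    X=np.array(A)+(np.array(B)-A)*t
                    c=proj(p,T(q,X));e=proj(p,T(q,X+(np.array(B)-A)*.01))-c;n=np.array([-e[1],e[0]])/np.linalg.norm(e)
                    rows.append((p,X,n,c+n*o[i]))
        fun=lambda q:[n@(proj(p,T(q,X))-m) for p,X,n,m in rows]
        r=least_squares(fun,q,loss='soft_l1',f_scale=.5);q=r.x
    return q,np.median(np.abs(fun(q))),len(rows)
E
python3 - <<'E'
from fit import *
a=snap('scene');b=snap('top')
cr=lambda u,v:(140+(u+.5)/2.2-.5,100+(v+.5)/2.2-.5)
for uv in[(249,172),(352,73),(456,170),(360,275)]: print('corner',onz(b,cr(*uv),.136))
print('bowl',onz(b,cr(348,160),.181))
m=[onz(b,cr(*u),.003) for u in[(502,203),(598,182),(625,289),(528,312)]];print('mat',np.array(m))
c4=np.array([onz(b,cr(*u),.136) for u in[(249,172),(352,73),(456,170),(360,275)]])
x1,x0,y=.105,-.130,.118
fr=(c4[2]+c4[3])/2; bk=(c4[0]+c4[1])/2; d=bk-fr; yaw=np.arctan2(d[1],d[0]); u=d[:2]/np.hypot(*d[:2])
q0=[*(fr[:2]+.13*u),yaw];print(q0,np.hypot(*d[:2]))
z=.136;F=[((x0,-y,z),(x0,y,z)),((x0,-y,z),(x1,-y,z)),((x0,y,z),(x1,y,z)),((x1,-y,z),(x1,y,z))]
for ps in([(b,F)],[(b,F[:3])],[(b,F[:3]),(a,F[1:3])]): 
    q=fit(ps,q0,None);print('sorter',q,np.degrees(q[0][2]))
q=q[0]
M=[((-.1,-.09,.003),(-.1,.09,.003)),((.1,-.09,.003),(.1,.09,.003)),((-.1,-.09,.003),(.1,-.09,.003)),((-.1,.09,.003),(.1,.09,.003))]
mm=np.mean(m,0);
e=m[3]-m[0]; 
print([np.linalg.norm(m[i]-m[(i+1)%4]) for i in range(4)])
# long side = x
v=(m[3]-m[0]) if np.linalg.norm(m[3]-m[0])>np.linalg.norm(m[1]-m[0]) else (m[1]-m[0])
for ps in([(b,M)],[(b,M),(a,M)]): qm=fit(ps,[mm[0],mm[1],np.arctan2(v[1],v[0])],None,(8,5,3));print('mat',qm)
print('knob',T(q,(-.085,-.154,.150)),proj(b,T(q,(-.085,-.154,.150))),proj(a,T(q,(-.085,-.154,.150))))
for x in(-.16,-.166,-.172): print('cup rim ctr',x,T(q,(x,0,.134)),proj(b,T(q,(x,0,.134))),proj(a,T(q,(x,0,.134))))
for n,uv in dict(box=(80,183),stack=(457,315),cA=(339,315),cB=(390,333),coincup=(655,162),mug=(690,222)).items(): print(n,onz(b,cr(*uv),.1)[:2],onz(b,cr(*uv),.0)[:2])
img=b['color'][:,:,::-1].copy();img=cv2.resize(img,None,fx=4,fy=4,interpolation=cv2.INTER_CUBIC)
def dr(P): 
    c=(proj(b,T(q,P))+.5)*4-.5; return tuple(int(v) for v in c)
for A,B in F: cv2.line(img,dr(A),dr(B),(0,0,255),1)
for x in(-.194,-.138): cv2.line(img,dr((x,-.025,.134)),dr((x,.025,.134)),(0,255,0),1)
cv2.circle(img,dr((-.085,-.154,.15)),4,(255,0,255),1)
cv2.imwrite('pics/t1.png',img[540:1100,980:1500])
E
```

```text
corner [0.6109 0.2523 0.136 ]
corner [0.78   0.0913 0.136 ]
corner [ 0.6216 -0.0812  0.136 ]
corner [0.4488 0.0687 0.136 ]
bowl [0.6245 0.0905 0.181 ]
mat [[ 0.5912 -0.1723  0.003 ]
 [ 0.6329 -0.3431  0.003 ]
 [ 0.4439 -0.3882  0.003 ]
 [ 0.4006 -0.2184  0.003 ]]
[np.float64(0.6221342743856865), np.float64(0.09037937818639812), np.float64(0.8381847030943029)] 0.23956067260495797
sorter (array([0.6238, 0.091 , 0.8295]), np.float64(0.2618431294009512), 98) 47.52954106721622
sorter (array([0.6238, 0.0911, 0.8307]), np.float64(0.18937461526420107), 73) 47.594490134161326
sorter (array([0.6248, 0.0904, 0.8375]), np.float64(0.2570903864821098), 118) 47.983567046362296
[np.float64(0.17578102854279543), np.float64(0.19423906851722303), np.float64(0.17528501448908074), np.float64(0.19609842204258623)]
mat (array([ 0.5169, -0.2796, -2.8959]), np.float64(0.25984931417968116), 100)
mat (array([ 0.5183, -0.2795, -2.8949]), np.float64(0.26600419527100083), 198)
knob [ 0.6823 -0.0758  0.15  ] [345.9428 159.3284] [268.7987 203.7179]
cup rim ctr -0.16 [ 0.5177 -0.0284  0.134 ] [331.5897 205.7996] [318.0334 180.2794]
cup rim ctr -0.166 [ 0.5136 -0.0329  0.134 ] [332.8381 206.962 ] [317.5177 178.8984]
cup rim ctr -0.172 [ 0.5096 -0.0374  0.134 ] [334.0876 208.1253] [317.0058 177.5276]
box [0.5934 0.5392] [0.6112 0.5784]
stack [ 0.3902 -0.0882] [ 0.393  -0.0954]
cA [0.386  0.1025] [0.3885 0.1094]
cB [0.359  0.0194] [0.3595 0.0202]
coincup [ 0.6502 -0.4156] [ 0.6723 -0.4469]
mug [ 0.5505 -0.4716] [ 0.5651 -0.5071]
```

View pics/t1.png

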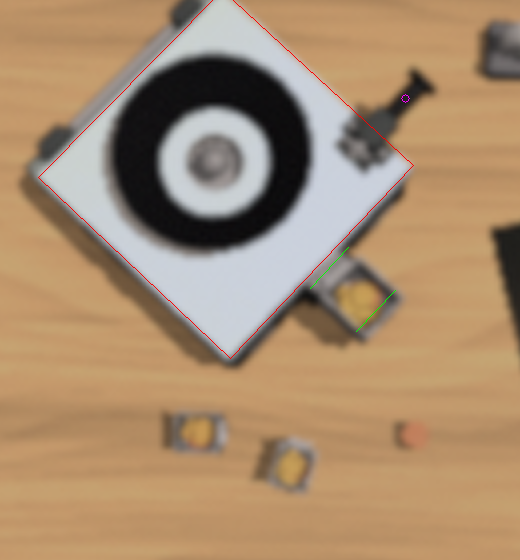

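```bash
cat > plan.py <<'E'
from fit import *
Q=np.array([.6243,.0908,.834]); QM=np.array([.518,-.2795,-2.895])
def state(v=True):
    s=robot.observe();Rm=R.from_euler('xyz',s['tool_rot']).as_matrix()
    if v: print('t',s['time'],'tcp',s['tool_pos'],'F',np.array(s['contact_force']),'open',round(s['opening'],4),'q',np.array(s['qpos']))
    return s,Rm
def plan(pt,jaw=None):
    """pinch-point target (world) and jaw yaw (world): shift in tool axes, cm, and spin, deg"""
    s,Rm=state();tip=np.array(s['tool_pos'])+Rm[:,0]*robot.pinch_z
    sp=0
    if jaw is not None:
        # tool z target +-; signed rotation about tool x
        for k in(0,np.pi):
            zt=np.array([np.cos(jaw+k),np.sin(jaw+k),0]);zl=Rm.T@zt
            print('spin',round(np.degrees(np.arctan2(-zl[1],zl[2])),2))
    print('pinch',tip,'shift cm',np.round(100*Rm.T@(np.array(pt)-tip),2))
E
python3 - <<'E'
from plan import *
plan(T(Q,(-.171,0,.235)),Q[2]+np.pi/2)
E
```

```text
t 1.6 tcp [0.1175 0.5117 0.4047] F [ 0.2785 -0.605  -0.3406] open 0.0918 q [ 1.199   0.342   1.5241 -0.      1.2754 -0.146 ]
spin -60.72
spin 119.28
pinch [0.1175 0.5117 0.2455] shift cm [  1.05 -50.45 -44.59]
```

```bash
python3 -m jog '[{"y":-4.6,"z":-4,"spin":-10},{"y":-9.2,"z":-8,"spin":-20},{"y":-13.8,"z":-12,"spin":-30},{"y":-18.4,"z":-16,"spin":-40},{"y":-23,"z":-20,"spin":-50}]'
python3 -c "
from plan import *
plan(T(Q,(-.171,0,.235)),Q[2]+np.pi/2)"
```

```text
t 1.6 tcp [0.1175 0.5117 0.4047] F [ 0.2785 -0.605  -0.3406] open 0.0918 q [ 1.199   0.342   1.5241 -0.      1.2754 -0.146 ]
spin -60.72
spin 119.28
pinch [0.1175 0.5117 0.2455] shift cm [  1.05 -50.45 -44.59]$[0]: bad value
```

```bash
python3 -m jog '[{"fingers":0,"x":0,"y":-4.6,"z":-4,"spin":-10},{"fingers":0,"x":0,"y":-9.2,"z":-8,"spin":-20},{"fingers":0,"x":0,"y":-13.8,"z":-12,"spin":-30},{"fingers":0,"x":0,"y":-18.4,"z":-16,"spin":-40},{"fingers":0,"x":0,"y":-23,"z":-20,"spin":-50}]'
python3 -c "
from plan import *
plan(T(Q,(-.171,0,.235)),Q[2]+np.pi/2)"
```

```text
time: 2.22
tool_pos: [0.279, 0.2914, 0.405]
tool_rot: [-1.522, 1.57, 0.624]
contact_force: [-0.3, -0.3, -0.1]
opening: 0.0921
t 2.225 tcp [0.279  0.2914 0.405 ] F [-0.3103 -0.2561 -0.1257] open 0.0921 q [ 0.6167  0.1165  1.8241  0.      1.2    -1.5295]
spin -14.82
spin 165.18
pinch [0.2791 0.2915 0.2458] shift cm [  1.08  -1.51 -40.  ]
```

```bash
python3 -m jog '[{"fingers":0,"x":0,"y":-0.3,"z":-6,"spin":-5},{"fingers":0,"x":0,"y":-0.6,"z":-12,"spin":-10},{"fingers":0,"x":0,"y":-0.9,"z":-18,"spin":-10},{"fingers":0,"x":0,"y":-1.2,"z":-24,"spin":-10},{"fingers":0,"x":0,"y":-1.5,"z":-30,"spin":-10}]'
python3 -c "
from plan import *
plan(T(Q,(-.171,0,.235)),Q[2]+np.pi/2)"
```

```text
time: 2.85
tool_pos: [0.4537, 0.0465, 0.4051]
tool_rot: [-1.976, 1.57, 0.339]
contact_force: [0.6, 1.0, 0.8]
opening: 0.0918
t 2.85 tcp [0.4537 0.0465 0.4051] F [0.6455 0.9512 0.7946] open 0.0918 q [-0.0663  0.2152  1.7011  0.0004  1.2245 -2.3816]
spin -5.14
spin 174.86
pinch [0.4539 0.0466 0.2459] shift cm [ 1.09  1.5  -9.82]
```

```bash
python3 -m jog '[{"fingers":0,"x":0.5,"y":0.7,"z":-4,"spin":-1},{"fingers":0,"x":1,"y":1.3,"z":-7.5,"spin":-1},{"fingers":0,"x":1,"y":1.3,"z":-7.5,"spin":-1},{"fingers":0,"x":1,"y":1.3,"z":-7.5,"spin":-1}]'
python3 - <<'E'
from plan import *
plan(T(Q,(-.171,0,.235)),Q[2]+np.pi/2)
a=snap('scene','s2.png');b=snap('top','t2.png')
s=cv2.resize(a['color'][100:260,240:440,::-1],None,fx=4,fy=4,interpolation=cv2.INTER_CUBIC);cv2.imwrite('pics/s2c.png',s[:600])
E
```

```text
time: 3.35
tool_pos: [0.4938, -0.0152, 0.3947]
tool_rot: [0.069, 1.57, 2.402]
contact_force: [0.3, -0.1, 0.6]
opening: 0.0916
t 3.35 tcp [ 0.4938 -0.0152  0.3947] F [ 0.2597 -0.098   0.6139] open 0.0916 q [-0.1862  0.2944  1.6226  0.0004  1.2253 -2.5191]
spin -4.13
spin 175.87
pinch [ 0.4937 -0.0151  0.2355] shift cm [ 0.05  0.3  -2.58]
```

View pics/s2c.png

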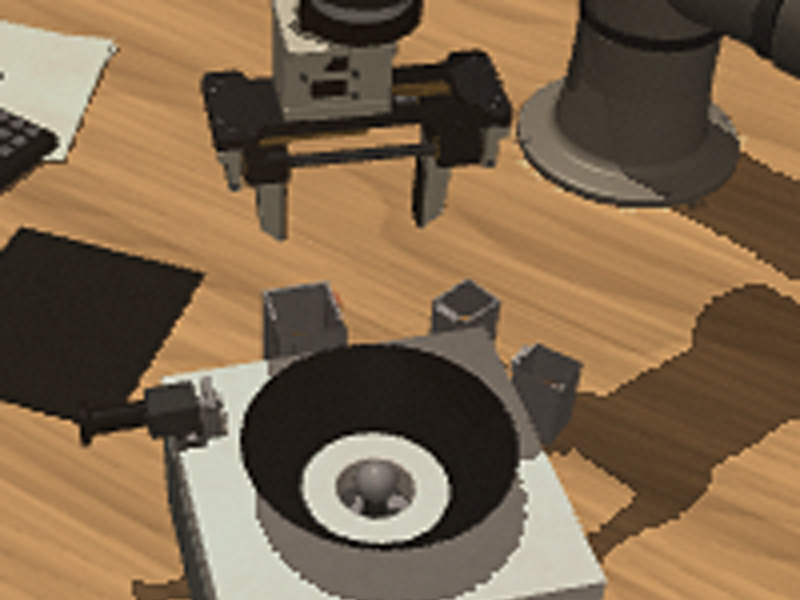

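```bash
python3 -m jog '[{"fingers":0,"x":0,"y":0.3,"z":-2.6,"spin":-4.1},{"fingers":0,"x":2,"y":0.3,"z":-2.6,"spin":-4.1},{"fingers":0,"x":5,"y":0.3,"z":-2.6,"spin":-4.1},{"fingers":0,"x":7,"y":0.3,"z":-2.6,"spin":-4.1},{"fingers":0,"x":7,"y":0.3,"z":-2.6,"spin":-4.1}]'
python3 - <<'E'
from plan import *
plan(T(Q,(-.171,0,.112)),Q[2]+np.pi/2)
b=snap('top')
cv2.imwrite('pics/t3.png',cv2.resize(b['color'][150:260,270:410,::-1],None,fx=5,fy=5,interpolation=cv2.INTER_CUBIC))
E
```

```text
time: 4.08
tool_pos: [0.5093, -0.0355, 0.324]
tool_rot: [0.454, 1.568, 2.859]
contact_force: [0.3, 0.1, -0.1]
opening: 0.0917
t 4.075 tcp [ 0.5093 -0.0355  0.324 ] F [ 0.2776  0.0758 -0.0854] open 0.0917 q [-0.2198  0.3981  1.6813  0.0002  1.065  -2.6258]
spin 0.06
spin -179.94
pinch [ 0.5089 -0.0353  0.1648] shift cm [ 5.28 -0.   -0.09]
```

View pics/t3.png

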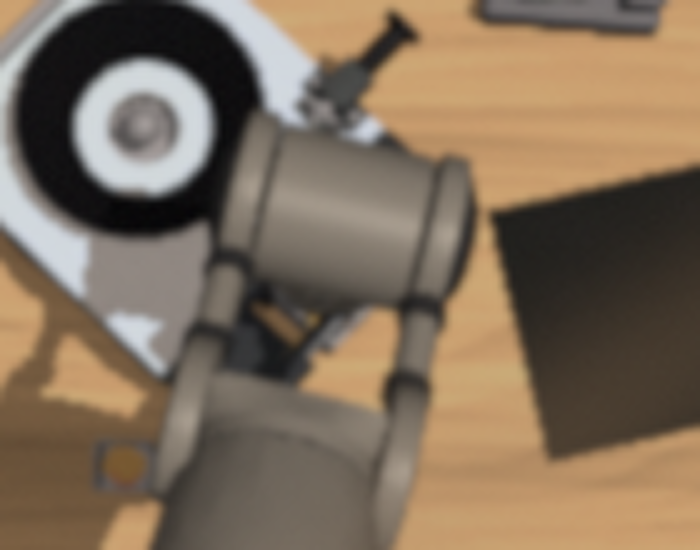

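```bash
python3 -m jog '[{"fingers":0,"x":2.5,"y":0,"z":0,"spin":0},{"fingers":0,"x":5.3,"y":0,"z":0,"spin":0},{"fingers":0,"x":5.3,"y":0,"z":0,"spin":0},{"fingers":0.3,"x":5.3,"y":0,"z":0,"spin":0},{"fingers":0.4,"x":5.3,"y":0,"z":0,"spin":0}]' 25
python3 -m jog '[{"fingers":0.6,"x":0,"y":0,"z":0,"spin":0},{"fingers":0.6,"x":0,"y":0,"z":0,"spin":0},{"fingers":0.6,"x":0,"y":0,"z":0,"spin":0},{"fingers":0.6,"x":0,"y":0,"z":0,"spin":0}]' 25
python3 -c "
from plan import *
plan(T(Q,(-.171,0,.142)),Q[2]+np.pi/2)"
```

```text
time: 4.75
tool_pos: [0.5104, -0.0364, 0.2733]
tool_rot: [-2.598, 1.568, -0.193]
contact_force: [0.3, 0.1, -0.3]
opening: 0.0765
time: 5.25
tool_pos: [0.51, -0.0365, 0.272]
tool_rot: [-2.681, 1.57, -0.277]
contact_force: [-0.6, -0.7, 3.1]
opening: 0.0496
t 5.25 tcp [ 0.51   -0.0365  0.272 ] F [-0.5742 -0.7235  3.0944] open 0.0496 q [-0.2214  0.4667  1.7401 -0.      0.9343 -2.626 ]
spin -0.01
spin 179.99
pinch [ 0.5101 -0.0365  0.1128] shift cm [-2.92 -0.    0.09]
```

```bash
python3 -m jog '[{"fingers":0.6,"x":-0.7,"y":0,"z":0,"spin":0},{"fingers":0.6,"x":-1.4,"y":0,"z":0,"spin":0},{"fingers":0.6,"x":-2.1,"y":0,"z":0,"spin":0},{"fingers":0.6,"x":-2.6,"y":0,"z":0,"spin":0},{"fingers":0.6,"x":-2.6,"y":0,"z":0,"spin":0}]' 25
python3 -c "
from plan import *
plan(T(Q,(-.27,0,.14)),Q[2]+np.pi/2)
s,Rm=state(0);print(Rm)"
```

```text
time: 5.88
tool_pos: [0.5098, -0.0366, 0.2982]
tool_rot: [2.858, 1.57, -1.021]
contact_force: [-1.1, -1.7, -1.0]
opening: 0.0498
t 5.875 tcp [ 0.5098 -0.0366  0.2982] F [-1.0747 -1.7144 -1.0338] open 0.0498 q [-0.2215  0.4307  1.7121 -0.0004  0.9985 -2.6259]
spin -0.01
spin 179.99
pinch [ 0.5098 -0.0366  0.139 ] shift cm [-0.1   9.87  0.08]
[[ 0.0003 -0.672  -0.7405]
 [-0.0004 -0.7405  0.672 ]
 [-1.      0.0001 -0.0005]]
```

```bash
python3 -m jog '[{"fingers":0.6,"x":0,"y":1,"z":0,"spin":0},{"fingers":0.6,"x":0,"y":2.5,"z":0,"spin":0},{"fingers":0.6,"x":0,"y":4.5,"z":0,"spin":0},{"fingers":0.6,"x":0,"y":6.5,"z":0,"spin":0},{"fingers":0.6,"x":0,"y":8,"z":0,"spin":0}]' 25
python3 -c "
from plan import *
print(T(QM,(0,0,0)))
for k in (0,90): plan(T(QM,(0,0,.14)),QM[2]+np.radians(k))
s,Rm=state(0);print(Rm)"
```

```text
time: 6.5
tool_pos: [0.455, -0.0969, 0.2978]
tool_rot: [0.166, 1.571, 2.57]
contact_force: [0.2, -0.7, -1.6]
opening: 0.0501
[ 0.518  -0.2795  0.    ]
t 6.5 tcp [ 0.455  -0.0969  0.2978] F [ 0.1504 -0.7279 -1.6335] open 0.0501 q [-0.3747  0.3584  1.8348  0.      0.9486 -2.7782]
spin -56.42
spin 123.58
pinch [ 0.455  -0.0968  0.1386] shift cm [ -0.14   9.27 -16.96]
t 6.5 tcp [ 0.455  -0.0969  0.2978] F [ 0.1504 -0.7279 -1.6335] open 0.0501 q [-0.3747  0.3584  1.8348  0.      0.9486 -2.7782]
spin -146.42
spin 33.58
pinch [ 0.455  -0.0968  0.1386] shift cm [ -0.14   9.27 -16.96]
[[-0.0001 -0.6729 -0.7397]
 [ 0.0001 -0.7397  0.6729]
 [-1.      0.      0.0001]]
```

```bash
python3 -m jog '[{"fingers":0.6,"x":0,"y":1,"z":-2,"spin":0},{"fingers":0.6,"x":0,"y":3.3,"z":-6,"spin":0},{"fingers":0.6,"x":0,"y":5.5,"z":-10.5,"spin":0},{"fingers":0.6,"x":0,"y":7.8,"z":-15,"spin":0},{"fingers":0.6,"x":0,"y":9.2,"z":-17,"spin":0}]' 25
python3 -m jog '[{"fingers":0.6,"x":0.5,"y":0,"z":0,"spin":0},{"fingers":0.6,"x":2,"y":0,"z":0,"spin":0},{"fingers":0.6,"x":3.5,"y":0,"z":0,"spin":0},{"fingers":0.6,"x":4,"y":0,"z":0,"spin":0},{"fingers":0.6,"x":4,"y":0,"z":0,"spin":0}]' 25
python3 - <<'E'
from plan import *
plan(T(QM,(0,0,.066)))
a=snap('scene')
cv2.imwrite('pics/s4.png',cv2.resize(a['color'][110:230,190:350,::-1],None,fx=5,fy=5,interpolation=cv2.INTER_CUBIC))
E
```

```text
time: 7.12
tool_pos: [0.5211, -0.2818, 0.2975]
tool_rot: [-3.091, 1.569, -0.688]
contact_force: [0.6, 0.9, -1.3]
opening: 0.0502
time: 7.75
tool_pos: [0.5202, -0.2775, 0.2572]
tool_rot: [0.013, 1.57, 2.418]
contact_force: [0.4, -0.3, -0.2]
opening: 0.05
t 7.75 tcp [ 0.5202 -0.2775  0.2572] F [ 0.3652 -0.2601 -0.1881] open 0.05 q [-0.62    0.6061  1.5267  0.0001  1.0099 -3.0254]
pinch [ 0.5201 -0.2774  0.098 ] shift cm [3.2  0.29 0.01]
```

View pics/s4.png

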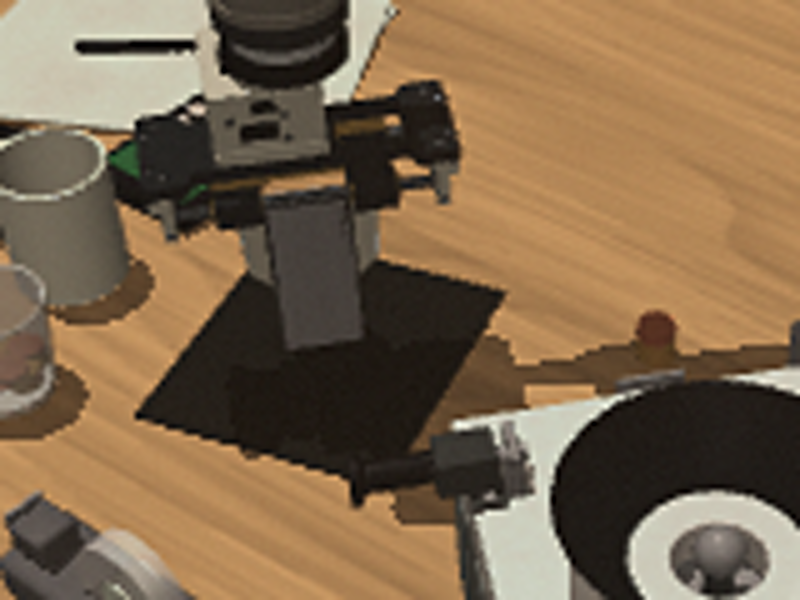

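```bash
python3 -m jog '[{"fingers":0.6,"x":0.8,"y":0.1,"z":0,"spin":0},{"fingers":0.6,"x":2,"y":0.2,"z":0,"spin":0},{"fingers":0.6,"x":2.7,"y":0.2,"z":0,"spin":0},{"fingers":0.6,"x":2.9,"y":0.2,"z":0,"spin":0},{"fingers":0.6,"x":3.0,"y":0.2,"z":0,"spin":0}]' 25
python3 -m jog '[{"fingers":0.6,"x":0,"y":0,"z":0,"spin":0},{"fingers":0.6,"x":0.05,"y":0,"z":0,"spin":0},{"fingers":0.6,"x":0.1,"y":0,"z":0,"spin":0},{"fingers":0.6,"x":0.1,"y":0,"z":0,"spin":0}]' 25
python3 -c "
from plan import *
plan(T(QM,(0,0,.0668)))"
```

```text
time: 8.43
tool_pos: [0.5189, -0.2796, 0.2276]
tool_rot: [-0.976, 1.571, 1.429]
contact_force: [-0.3, 0.1, -1.2]
opening: 0.05
time: 8.93
tool_pos: [0.5189, -0.2795, 0.227]
tool_rot: [-2.738, 1.57, -0.334]
contact_force: [-0.5, 0.1, 0.9]
opening: 0.0496
t 8.925 tcp [ 0.5189 -0.2795  0.227 ] F [-0.4848  0.1039  0.9107] open 0.0496 q [-0.6241  0.6449  1.5529  0.0001  0.9434 -3.0288]
pinch [ 0.519  -0.2795  0.0678] shift cm [0.1  0.06 0.07]
```

```bash
python3 -m jog '[{"fingers":0.6,"x":0.05,"y":0,"z":0,"spin":0},{"fingers":0.6,"x":0.1,"y":0,"z":0,"spin":0},{"fingers":0.6,"x":0.1,"y":0,"z":0,"spin":0}]' 25
```

```text
time: 9.3
tool_pos: [0.5189, -0.2794, 0.2269]
tool_rot: [-2.902, 1.57, -0.497]
contact_force: [-0.6, 2.4, 8.4]
opening: 0.0502
```

```bash
python3 -m jog '[{"fingers":0.6,"x":-0.1,"y":0,"z":0,"spin":0},{"fingers":0.42,"x":-0.1,"y":0,"z":0,"spin":0},{"fingers":0.38,"x":-0.1,"y":0,"z":0,"spin":0},{"fingers":0.2,"x":-0.1,"y":0,"z":0,"spin":0},{"fingers":0.1,"x":-0.1,"y":0,"z":0,"spin":0}]'
python3 -m jog '[{"fingers":0.1,"x":-1,"y":0,"z":0,"spin":0},{"fingers":0.1,"x":-4,"y":0,"z":0,"spin":0},{"fingers":0.1,"x":-9,"y":0,"z":0,"spin":0},{"fingers":0.1,"x":-14,"y":0,"z":0,"spin":0},{"fingers":0.1,"x":-17,"y":0,"z":0,"spin":0}]'
python3 - <<'E'
from plan import *
plan(T(Q,(-.085,-.156,.25)),Q[2])
s,Rm=state(0);print(Rm)
a=snap('scene','s5.png')
cv2.imwrite('pics/s5c.png',cv2.resize(a['color'][110:230,190:350,::-1],None,fx=5,fy=5,interpolation=cv2.INTER_CUBIC))
E
```

```text
time: 9.93
tool_pos: [0.5189, -0.2795, 0.2267]
tool_rot: [-0.497, 1.571, 1.907]
contact_force: [0.5, -0.2, 0.1]
opening: 0.0727
time: 10.55
tool_pos: [0.5188, -0.2794, 0.4006]
tool_rot: [-3.017, 1.566, -0.612]
contact_force: [0.3, 0.2, 0.8]
opening: 0.0825
t 10.55 tcp [ 0.5188 -0.2794  0.4006] F [0.2715 0.194  0.7562] open 0.0825 q [-0.6241  0.4627  1.3476  0.0001  1.3267 -3.0288]
spin 89.99
spin -90.01
pinch [ 0.5194 -0.2799  0.2414] shift cm [ -0.85 -26.     1.54]
[[ 0.0038 -0.672  -0.7405]
 [-0.0026 -0.7406  0.672 ]
 [-1.     -0.0006 -0.0046]]
```

View pics/s5c.png

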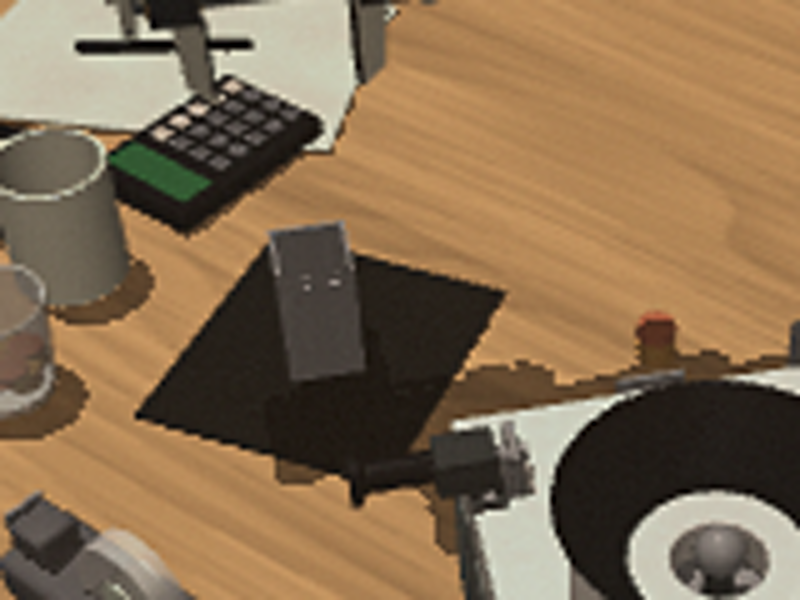

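```bash
python3 -m jog '[{"fingers":0.1,"x":0,"y":-3,"z":0.2,"spin":10},{"fingers":0.1,"x":0,"y":-7,"z":0.5,"spin":20},{"fingers":0.1,"x":0,"y":-11,"z":0.8,"spin":30},{"fingers":0.1,"x":0,"y":-15,"z":1.1,"spin":40},{"fingers":0.1,"x":0,"y":-19,"z":1.4,"spin":50}]'
python3 -m jog '[{"fingers":0.1,"x":0,"y":0,"z":0,"spin":10},{"fingers":0.1,"x":0,"y":0,"z":0,"spin":20},{"fingers":0.1,"x":0,"y":0,"z":0,"spin":30},{"fingers":0.1,"x":0,"y":0,"z":0,"spin":40},{"fingers":0.1,"x":0,"y":0,"z":0,"spin":40}]'
python3 - <<'E'
from plan import *
plan(T(Q,(-.085,-.158,.25)),Q[2])
E
```

```text
time: 11.22
tool_pos: [0.6367, -0.1283, 0.3971]
tool_rot: [-1.72, 1.57, -0.194]
contact_force: [0.2, 0.1, -0.8]
opening: 0.0825
time: 11.85
tool_pos: [0.6361, -0.1293, 0.397]
tool_rot: [-0.531, 1.571, 0.305]
contact_force: [0.2, 1.0, 0.4]
opening: 0.0828
t 11.85 tcp [ 0.6361 -0.1293  0.397 ] F [0.1941 0.9899 0.4377] open 0.0828 q [-0.3186  0.5813  1.1563  0.0001  1.4038 -1.154 ]
spin 0.08
spin -179.92
pinch [ 0.6361 -0.1293  0.2378] shift cm [-1.22 -0.14  7.01]
```

```bash
python3 -m jog '[{"fingers":0.1,"x":0,"y":0,"z":3,"spin":0},{"fingers":0.1,"x":0,"y":-0.1,"z":6,"spin":0},{"fingers":0.1,"x":1,"y":-0.1,"z":7,"spin":0},{"fingers":0.1,"x":3,"y":-0.1,"z":7,"spin":0},{"fingers":0.1,"x":3.5,"y":-0.1,"z":7,"spin":0}]'
python3 - <<'E'
from plan import *
plan(T(Q,(-.085,-.158,.15)),Q[2])
s,Rm=state(0);print(Rm)
a=snap('scene')
print([proj(a,T(Q,(-.085,y,.15))) for y in(-.154,-.158)])
cv2.imwrite('pics/s6.png',cv2.resize(a['color'][140:240,210:340,::-1],None,fx=6,fy=6,interpolation=cv2.INTER_CUBIC))
E
```

```text
time: 12.48
tool_pos: [0.6834, -0.0785, 0.3595]
tool_rot: [2.139, 1.567, 2.974]
contact_force: [-0.7, 0.7, -0.4]
opening: 0.0824
t 12.475 tcp [ 0.6834 -0.0785  0.3595] F [-0.6958  0.6805 -0.4327] open 0.0824 q [-0.2257  0.6835  1.0729 -0.0002  1.3892 -1.061 ]
spin 0.08
spin -179.92
pinch [ 0.6827 -0.0784  0.2003] shift cm [ 5.03 -0.12  0.12]
[[-0.0039 -0.7415  0.6709]
 [ 0.0007  0.6709  0.7415]
 [-1.      0.0034 -0.0022]]
[array([269.0959, 203.5141]), array([267.5948, 203.7605])]
```

View pics/s6.png

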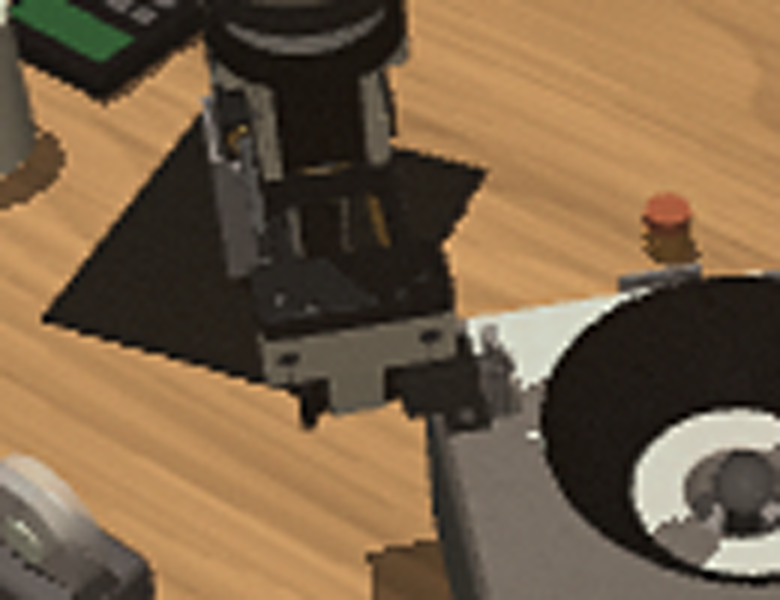

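```bash
python3 -m jog '[{"fingers":0.1,"x":2,"y":-0.1,"z":0.1,"spin":0},{"fingers":0.1,"x":4.5,"y":-0.1,"z":0.1,"spin":0},{"fingers":0.1,"x":5,"y":-0.1,"z":0.1,"spin":0},{"fingers":0.5,"x":5,"y":-0.1,"z":0.1,"spin":0},{"fingers":0.7,"x":5,"y":-0.1,"z":0.1,"spin":0}]' 40
python3 -m jog '[{"fingers":0.95,"x":0,"y":0,"z":0,"spin":0},{"fingers":0.95,"x":0,"y":0,"z":0,"spin":0},{"fingers":0.95,"x":0,"y":0,"z":0,"spin":0},{"fingers":0.95,"x":0,"y":0,"z":0,"spin":0},{"fingers":0.95,"x":0,"y":0,"z":0,"spin":0}]' 40
python3 - <<'E'
from plan import *
plan(T(Q,(-.085,-.158,.15)),Q[2])
E
```

```text
time: 13.15
tool_pos: [0.6856, -0.0783, 0.3133]
tool_rot: [-1.021, 1.568, -0.187]
contact_force: [0.1, 0.6, 0.2]
opening: 0.0673
time: 13.78
tool_pos: [0.6853, -0.0784, 0.3117]
tool_rot: [3.043, 1.57, -2.407]
contact_force: [-6.4, -9.0, 0.7]
opening: 0.0174
t 13.775 tcp [ 0.6853 -0.0784  0.3117] F [-6.3863 -9.0304  0.672 ] open 0.0174 q [-0.2248  0.7214  1.1341 -0.0008  1.2867 -1.0584]
spin -0.01
spin 179.99
pinch [ 0.6851 -0.0785  0.1525] shift cm [ 0.25  0.08 -0.05]
```

```bash
python3 -m jog '[{"fingers":0.95,"x":0,"y":-0.3,"z":-0.1,"spin":0},{"fingers":0.95,"x":0,"y":-0.7,"z":-0.15,"spin":0},{"fingers":0.95,"x":0,"y":-1.1,"z":-0.15,"spin":0},{"fingers":0.95,"x":0,"y":-1.5,"z":-0.15,"spin":0},{"fingers":0.95,"x":0,"y":-1.6,"z":-0.15,"spin":0}]' 40
python3 -m jog '[{"fingers":0.95,"x":0,"y":0,"z":0,"spin":0}]' 40
python3 - <<'E'
from plan import *
plan(T(Q,(-.085,-.158,.15)),Q[2]);s,Rm=state(0);print('F tool',Rm.T@np.array(s['contact_force']))
a=snap('scene')
cv2.imwrite('pics/s7.png',cv2.resize(a['color'][140:240,210:340,::-1],None,fx=6,fy=6,interpolation=cv2.INTER_CUBIC))
E
```

```text
time: 14.4
tool_pos: [0.6961, -0.0894, 0.3116]
tool_rot: [1.454, 1.568, 2.288]
contact_force: [-5.0, 4.7, 2.9]
opening: 0.0159
time: 14.52
tool_pos: [0.696, -0.0893, 0.3116]
tool_rot: [1.488, 1.568, 2.322]
contact_force: [-4.3, 4.7, 2.9]
opening: 0.016
t 14.525 tcp [ 0.696  -0.0893  0.3116] F [-4.3208  4.6686  2.9367] open 0.016 q [-0.237   0.7452  1.0876  0.0016  1.3111 -1.0716]
spin 0.01
spin -179.99
pinch [ 0.6957 -0.089   0.1524] shift cm [0.24 1.57 0.01]
F tool [-2.9192  6.345   0.5561]
```

View pics/s7.png

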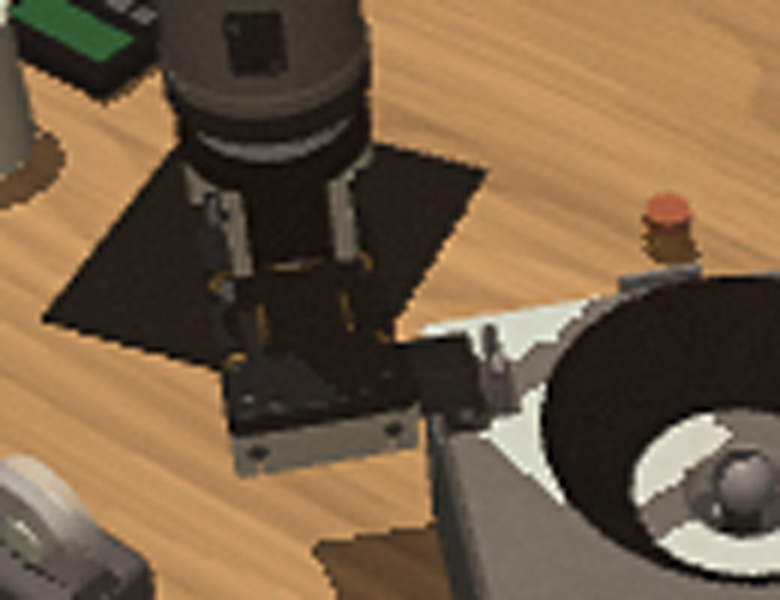

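```bash
python3 -m jog '[{"fingers":0.95,"x":0,"y":-0.1,"z":0,"spin":0},{"fingers":0.95,"x":0,"y":-0.2,"z":0,"spin":0},{"fingers":0.95,"x":0,"y":-0.2,"z":0,"spin":0}]' 55
python3 - <<'E'
from plan import *
plan(T(Q,(-.085,-.158,.15)));s,Rm=state(0);print('F tool',Rm.T@np.array(s['contact_force']))
E
```

```text
time: 14.95
tool_pos: [0.6974, -0.0905, 0.3116]
tool_rot: [1.52, 1.568, 2.354]
contact_force: [-5.5, 4.6, 2.1]
opening: 0.0162
t 14.95 tcp [ 0.6974 -0.0905  0.3116] F [-5.4768  4.6426  2.1487] open 0.0162 q [-0.2382  0.7484  1.0814  0.0016  1.3144 -1.0729]
pinch [ 0.6971 -0.0902  0.1524] shift cm [0.24 1.75 0.01]
F tool [-2.1271  7.1822 -0.2392]
```

```bash
python3 -m jog '[{"fingers":0.95,"x":-0.5,"y":0,"z":0.1,"spin":0},{"fingers":0.95,"x":-1,"y":0,"z":0.2,"spin":0},{"fingers":0.95,"x":-1.5,"y":0,"z":0.3,"spin":0},{"fingers":0.95,"x":-2,"y":0,"z":0.4,"spin":0},{"fingers":0.95,"x":-2,"y":0,"z":0.4,"spin":0}]' 55
python3 - <<'E'
from plan import *
plan(T(Q,(-.085,-.158,.15)));s,Rm=state(0);print('F tool',Rm.T@np.array(s['contact_force']))
a=snap('scene')
for n in ['head_front','knob_grip']: print(n,[(np.round(d['xy'],1).tolist(),round(d['conf'],2)) for d in robot.look_for(n,a)])
cv2.imwrite('pics/s8.png',cv2.resize(a['color'][140:270,230:400,::-1],None,fx=4.5,fy=4.5,interpolation=cv2.INTER_CUBIC))
E
```

```text
time: 15.58
tool_pos: [0.6998, -0.0875, 0.3295]
tool_rot: [1.856, 1.564, 2.69]
contact_force: [-5.9, 4.7, -7.1]
opening: 0.0156
t 15.575 tcp [ 0.6998 -0.0875  0.3295] F [-5.8533  4.7219 -7.1449] open 0.0156 q [-0.2332  0.74    1.0478  0.0015  1.3603 -1.0679]
pinch [ 0.6989 -0.087   0.1703] shift cm [ 2.04  1.66 -0.34]
F tool [ 7.1931  7.4627 -0.4191]
head_front [([326.8, 226.7], 0.91)]
knob_grip [([209.5, 227.2], 0.25)]
```

View pics/s8.png

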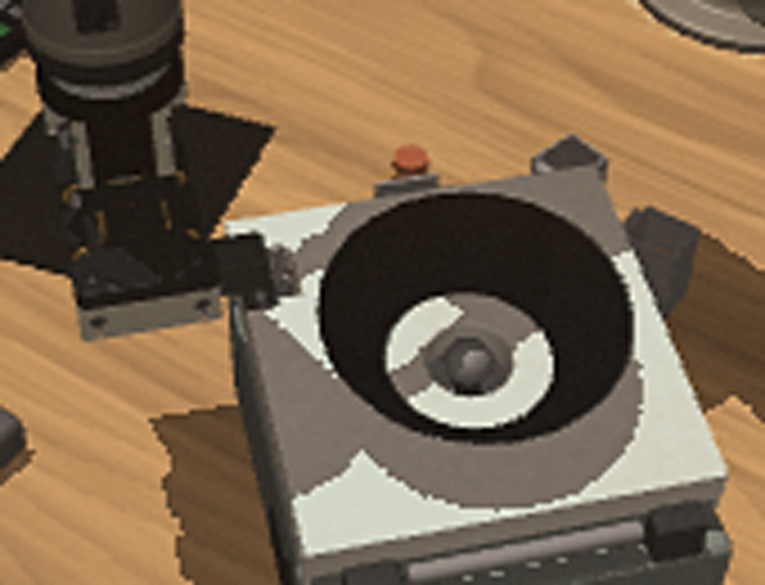

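```bash
python3 -m jog '[{"fingers":0.95,"x":-0.8,"y":0,"z":0.2,"spin":0},{"fingers":0.95,"x":-1.6,"y":0,"z":0.5,"spin":0},{"fingers":0.95,"x":-2.35,"y":0,"z":0.8,"spin":0},{"fingers":0.95,"x":-3.1,"y":0,"z":1.1,"spin":0},{"fingers":0.95,"x":-3.1,"y":0,"z":1.1,"spin":0}]' 55
python3 - <<'E'
from plan import *
plan(T(Q,(-.085,-.158,.15)));s,Rm=state(0);print('F tool',Rm.T@np.array(s['contact_force']))
E
```

```text
time: 16.35
tool_pos: [0.7073, -0.0797, 0.361]
tool_rot: [1.991, 1.565, 2.825]
contact_force: [-6.7, 3.2, -5.4]
opening: 0.016
t 16.35 tcp [ 0.7073 -0.0797  0.361 ] F [-6.7125  3.1622 -5.4395] open 0.016 q [-0.2198  0.7333  0.9746  0.0006  1.4399 -1.0543]
pinch [ 0.7063 -0.0794  0.2018] shift cm [ 5.19  1.68 -1.4 ]
F tool [ 5.4855  7.0658 -2.1516]
```

```bash
python3 -m jog '[{"fingers":0.95,"x":-0.75,"y":0,"z":0.35,"spin":0},{"fingers":0.95,"x":-1.5,"y":0,"z":0.75,"spin":0},{"fingers":0.95,"x":-2.2,"y":0,"z":1.1,"spin":0},{"fingers":0.95,"x":-2.9,"y":0,"z":1.55,"spin":0},{"fingers":0.95,"x":-2.9,"y":0,"z":1.55,"spin":0}]' 55
python3 -m jog '[{"fingers":0.95,"x":0,"y":0,"z":0,"spin":0},{"fingers":0.95,"x":0,"y":0,"z":0,"spin":0}]' 55
python3 - <<'E'
from plan import *
plan(T(Q,(-.085,-.158,.15)));s,Rm=state(0);print('F tool',Rm.T@np.array(s['contact_force']))
a=snap('scene','s9.png');b=snap('top','t9.png')
# predicted head corners for several angles
hy=.118
def Hd(P,th): x,y,z=P;x-=.118;z-=.118;c,s_=np.cos(th),np.sin(th);return (.118+x*c+z*s_,y,.118-x*s_+z*c)
img=cv2.resize(a['color'][:,:,::-1],None,fx=4,fy=4,interpolation=cv2.INTER_CUBIC)
for th,col in((.0,(255,0,0)),(.41,(0,0,255))):
    P=[tuple(int(v) for v in (proj(a,T(Q,Hd(p,th)))+.5)*4-.5) for p in[(-.13,-hy,.136),(-.13,hy,.136),(.105,hy,.136),(.105,-hy,.136)]]
    cv2.polylines(img,[np.array(P)],True,col,1)
cv2.imwrite('pics/s9c.png',img[480:1060,840:1600])
E
```

```text
time: 16.98
tool_pos: [0.7178, -0.0682, 0.3902]
tool_rot: [2.048, 1.565, 2.883]
contact_force: [-8.1, 2.1, -4.5]
opening: 0.0159
time: 17.23
tool_pos: [0.7176, -0.0685, 0.3894]
tool_rot: [2.078, 1.563, 2.913]
contact_force: [-7.5, 2.6, -5.0]
opening: 0.0158
t 17.225 tcp [ 0.7176 -0.0685  0.3894] F [-7.4963  2.5875 -4.9948] open 0.0158 q [-0.2014  0.7401  0.8855  0.0002  1.5234 -1.0356]
pinch [ 0.7164 -0.0683  0.2302] shift cm [ 8.04  1.66 -2.88]
F tool [ 5.0533  7.2583 -3.1015]
```

View pics/s9c.png

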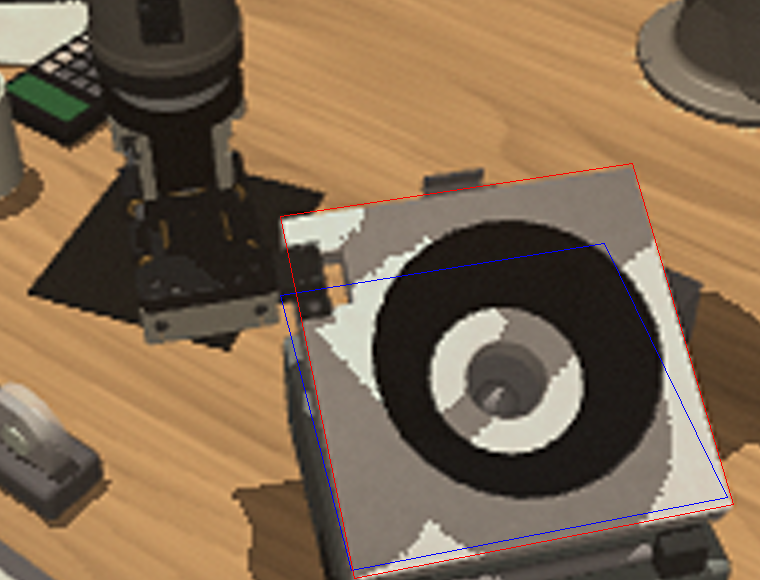

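```bash
python3 -m jog '[{"fingers":0.95,"x":0,"y":0,"z":0,"spin":0},{"fingers":0.95,"x":0,"y":0,"z":0,"spin":0},{"fingers":0.95,"x":0,"y":0,"z":0,"spin":0},{"fingers":0.95,"x":0,"y":0,"z":0,"spin":0}]' 55
python3 - <<'E'
from plan import *
a=snap('scene');b=snap('top')
for n in('reject_cup','cup_center'): print(n,[(np.round(d['xy']).tolist(),round(d['conf'],2)) for d in robot.look_for(n,b)],'expected',proj(b,[.519,-.28,.06]))
q=robot.look_for('head_front',a);print(q)
# angle by edge residual of the front edge
def Hd(P,th): x,y,z=P;x-=.118;z-=.118;c,s=np.cos(th),np.sin(th);return (.118+x*c+z*s,y,.118-x*s+z*c)
for th in(.38,.4,.41,.42,.44): print(th,np.nanmedian(edge_pts(a,T(Q,Hd((-.13,-.0,.136),th)),T(Q,Hd((-.13,.118,.136),th)),w=5)))
state()
E
```

```text
time: 17.82
tool_pos: [0.7176, -0.0686, 0.3894]
tool_rot: [2.075, 1.563, 2.909]
contact_force: [-8.3, 3.1, -4.7]
opening: 0.0157
reject_cup [([397.0, 210.0], 0.62)] expected [398.6838 209.3794]
cup_center [([400.0, 209.0], 0.86)] expected [398.6838 209.3794]
[{'xy': [332.5, 210.8], 'conf': 0.87}, {'xy': [335.3, 228.4], 'conf': 0.31}]
0.38 -0.25
0.4 0.25
0.41 0.75
0.42 1.0
0.44 1.75
t 18.075 tcp [ 0.7176 -0.0686  0.3894] F [-7.6882  3.123  -4.571 ] open 0.0158 q [-0.2015  0.7401  0.8855  0.0002  1.5234 -1.0355]
```

```bash
python3 -m jog '[{"fingers":0.95,"x":-0.1,"y":0,"z":0.05,"spin":0},{"fingers":0.95,"x":-0.2,"y":0,"z":0.1,"spin":0},{"fingers":0.95,"x":-0.2,"y":0,"z":0.1,"spin":0},{"fingers":0.95,"x":-0.2,"y":0,"z":0.1,"spin":0}]' 55
python3 -c "
from cell import robot
print(robot.hand_in())"
```

```text
time: 18.58
tool_pos: [0.7183, -0.0677, 0.3913]
tool_rot: [2.04, 1.563, 2.875]
contact_force: [-7.1, 3.7, -5.6]
opening: 0.0159
the job is handed in; nothing more can be done
None
```

The job is done and handed in at about 18.6 s: the reject cup stands upright on the counting mat, and the gripper is holding the sorting head open by the latch knob. The hand-in gave no verdict.

- **Cup:** I lifted the hanging steel cup, the largest of the three look-alikes, off its hook and set it down near the middle of the mat. The picture after release shows it upright. The arm later hid it in the scene view, but the networks still found it in the top view within about 2 px of where I put it.
- **Latch:** I gripped the knob and drew it about 16 mm, with about 7 N of spring force, and kept it drawn through the lift. The fingers read 16 mm on an 18 mm waist, but the forces stayed steady, so I saw no sign of slipping.
- **Head:** I raised it along the hinge arc, and the gripper still holds it with a 55 N grip. The two measures of the opening angle disagree slightly. The gripper's rise gives about 0.41 rad and the front edge in the picture about 0.39, which is 95 to 99 mm of lift. I then raised it 2 mm more, before handing in, and did not measure the angle again.

I saw nothing else disturbed in the crops I viewed, but I did not measure the other objects again. I viewed 11 pictures, one over the budget.

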